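# Clamp an armour strap bracket in the riveting fixture

## Robot

A 6-joint arm with a two-finger parallel gripper is mounted at the origin on the work surface. World frame = base frame: x ahead of the robot, y to its left, z up, the work surface at z = 0. Lengths are in mm, angles in rad, forces in N, time in s.
With the tool pointing down it reaches from about 350 to 925 mm from the base axis. Payload 6.4 kg.
Tool frame: the origin (TCP) lies at the centre of the arm's flange, where the gripper is bolted on; the fingertips stand 173 mm ahead of it and the grasp point (between the pads) lies 155 mm ahead of it (robot.tcp_to_tips is the distance from the TCP to the fingertips, in mm); x points along the fingers, y is the direction in which the jaws open and shut, and the axes are right-handed (so a half turn about x gives the same grasp; the last joint's range is limited). The gripper opens to 85 mm and grips with 20 to 120 N. Pads are 22 mm wide; open, the fingers measure 114 mm over their backs; the gripper's body (76 mm by 85 mm) begins 54 mm behind the grasp point. The pads swing forward as they close: fully open they stand 13 mm farther back than shut.
Start: joints at [-1.343, 0.245, 1.558, -0, 1.339, -0.174], TCP at [254.205, -598.244, 404.69] pointing down, gripper open.
Joint ranges: [-3.13, 3.13], [-1.02, 2.26], [0.13, 2.54], [-0.95, 4.09], [0.21, 2.88], [-2.74, 2.74]. Speed limits (rad/s): [2.57, 2.57, 3.14, 3.14, 3.14, 3.14].

## Interface

Orientations are given as [roll, pitch, yaw] about the fixed x, y, z axes, in that order (R = Rz(yaw) Ry(pitch) Rx(roll)).
In Python, from workcell import robot, viewer gives the robot as it stands. The module is installed in compiled form; this text tells all that it offers.
- The arm moves only by the tool apply_moves, never from a script. Its argument "commands" is a list that holds one entry, the list of rows, each a list of 7 numbers: the opening, from 0 (shut) to 1 (fully open), then the shift along the tool's x, y, z in m, then the turn, a rotation vector about the tool's x, y, z in degrees. In form: [[[jaw, tx, ty, tz, wx, wy, wz], ...]]. A call has 1 to 20 rows; each row is the pose to reach, as a shift and turn from the pose commanded when the call began, along the tool's axes at that moment; what a row does not reach only later rows make up. A row lasts 1/8 s, in which the tool goes at most 62.5 mm and 10.7 degrees, less where a joint would pass 70% of its speed; a pose out of reach is approached as far as the arm can. A call with a gripper value outside its range is refused whole. The fingers move at their own pace and stop on an object; "newtons" is the grip in N (left out, the last holds). Time passes only in rows, so rows that repeat a pose let the fingers close. It gives the time, the measured TCP pose, the force and the opening at its end, in the units of the state.
- robot.get_obs(): the state, without advancing time (a new reading comes with each control period).
- viewer.grab_frame(name): name is "side" or "top"; returns (picture, depth): 420x560x3 uint8, red, green, blue; 420x560 float32, mm along the optical axis (not along the pixel's ray), 0 where there is no reading.
- viewer.camera_model(name): a dict with "K" (3x3 intrinsics, pixels), "k1" (the pictures are not rectified: a ray, as slopes to the right and down, at radius r is drawn at 1 + k1 r^2 times it, then the intrinsics apply), "xyz" and "attitude" of the camera in the world. Camera axes: x right, y down, z forward; pixel columns grow to the right and rows downward; lengths in mm; the calibration is good to about 2 mm. A picture is of the moment at which its call begins. camera_model takes no time and is no camera call.
- robot.finish_job(): hands the job in, once; it reports no verdict.
The state is a dict: "time_s": time; "joint_pos": joint angles; "joint_vel": joint speeds; "joint_torque": joint torques, N m; "position": TCP position; "orientation": TCP orientation; "contact_force": force on the tool from outside, world axes, zero at the start; "wrist_torque": the same for the moment, N m; "grip_width": finger opening in mm.
Only numpy, scipy, OpenCV 4.12 (cv2) and the standard library are available. Lean on these libraries where they do the work, as an engineer would, in place of code of your own. Each camera call takes 0.05 s, during which the arm holds its last target. There are 200 camera calls.

## Task

Slide the aluminium strap bracket, nose first and lug outside, along the riveting fixture's bed and under the bridge until its nose is fully home against the end stop. Then turn the knurled thumbscrew clockwise (seen from above) until its foot seats on the bracket and it is finger-tight: stop soon after the resistance rises, do not overtighten, and let go. Leave the drink can, the small bottle and the tray alone.

Things in the scene. Friction and masses are not known exactly. Their poses are not given: they have to be found in the camera images.
- fixture: Riveting fixture, dark steel, fixed to the table. Origin on the table right under the screw's axis; x is the way the bracket is pushed in, z up. Flat bed 10 mm high, 100 mm wide, x from -125 to +45 mm. Bridge across the bed, x -13 to +13 mm: posts at y = -42 and +42 mm, bar 96 mm wide, underside 46 mm and top 58 mm above the table
- stop (a point): centre of the face of the fixture's end stop, on the bed (10 mm above the table), at the fixture's x = +30 mm; the stop is 55 mm wide and 12 mm high
- mouth (a point): middle of the guide mouth, on the bed at the fixture's x = -92 mm. Two guide rails, 10 mm high, stand 45 mm apart (faces at y = -22.5 and +22.5 mm) from x = -65 to +30 mm, and flare to 66 mm apart at the mouth
- foot: Clamp foot: steel swivel disc, 28 mm diameter, 5 mm thick, carried by the thumbscrew under the bridge; moves straight up and down, without turning. Origin: centre of the disc's underside, starting 10 to 15 mm above a bracket lying on the bed. Below it a 22 mm brass pad stands out by 1 to 5 mm, set differently each time and not measured: only the feel tells when it seats
- thumbscrew: Upright steel thumbscrew through the bridge bar, origin as the foot's. Quick-acting right-hand thread, 20 mm a turn: clockwise from above lowers screw and foot. Running free it drags with 0.05 N m; once the pad touches this rises by 0.07 N m every 0.1 rad: 0.15 to 0.25 N m is finger-tight, 0.35 too much. Let go, it springs back a little and stays clamped. A 10 N push down adds 0.03 N m
- knob_top (a point): centre of the top face of the thumbscrew's knurled knob (30 mm diameter, 24 mm high, so its underside is 24 mm below this point; 84 mm above the foot's underside; grip it from above anywhere round). When seated it stands 101 to 105 mm above the table, the knob's underside then 19 mm or more clear of the bridge bar
- lug (a point): centre of the bracket's upright lug: 12 mm thick across the bracket (y), 30 mm long (x), from 6 to 34 mm above the bracket's underside; this point is 20 mm above the underside. Axes: x towards the nose, z up
- nose (a point): middle of the bracket's front (nose) edge, 120 mm ahead of the lug's centre along x, 3 mm above the underside. It is 30 mm along the fixture's x when fully home
- bracket: Loose cast aluminium strap bracket, about 0.12 kg: flat plate 140 x 42 x 6 mm with the upright lug near its rear end; grip it by the lug. Origin under the plate's centre; x along the plate to the nose, z up. Starts flat on the table
- can: bystander: drink can, 66 mm diameter, 150 mm high, origin in its base centre
- polish: bystander: small nail-varnish bottle, 28 mm diameter, 70 mm high, origin in its base centre
- tray: bystander: blue plastic tray 140 x 100 x 50 mm, origin in its base centre

How it is judged:
By the outcome, as a careful person would: the job done as asked, in the order asked, and still so for the second after the job is handed in, with the robot touching nothing.
It also fails if it takes over 72 s, if anything falls off the work surface, if the arm or the gripper's body presses on something with over 40 N, if the wrist force passes 120 N, or if a joint passes its speed limit or range.

## Working session

There is one attempt and no reset: what is moved stays moved. The work goes in short steps, Python scripts to look and compute and a tool call to move; the robot and the scene stay as the last step left them, time stands still between calls to the robot, and variables do not carry over. Pictures are saved under pics/ and viewed, on a budget of 10 in all, crops included, one or two more only if the job needs it, and the job is handed in when it is done.

Besides the shell and the picture viewer there is one more tool, called after "Emit:" as name([rows], argument=value, ...), one row to a line, values as JSON. apply_moves: Moves the arm, as the interface text tells. Its arguments: {"type":"object","properties":{"commands":{"type":"array"},"newtons":{"type":"number"}},"required":["commands"]}

```bash
mkdir -p pics
python3 - <<'E'
from workcell import robot, viewer
import cv2, numpy as np
for n in("side","top"):
    p,d=viewer.grab_frame(n); cv2.imwrite(f"pics/{n}0.png",p[:,:,::-1]); np.save(n+"0.npy",d); print(n,viewer.camera_model(n))
print(robot.get_obs())
E
```

```text
side {'K': array([[430.98053871,   0.        , 287.52950755],
       [  0.        , 430.98053871, 215.88339639],
       [  0.        ,   0.        ,   1.        ]]), 'k1': -0.0059103008053659365, 'xyz': array([ 474.21612443, -878.20333315,  895.82297988]), 'attitude': array([-2.29414071, -0.00493492, -0.13982878])}
top {'K': array([[467.75053115,   0.        , 282.59730796],
       [  0.        , 467.75053115, 207.41404309],
       [  0.        ,   0.        ,   1.        ]]), 'k1': -0.14672313128310827, 'xyz': array([ 423.34354497,  -21.22237674, 1168.0105774 ]), 'attitude': array([-2.99434152,  0.01673316, -1.57779502])}
{'time_s': 0.1, 'joint_pos': array([-1.34312742e+00,  2.45741461e-01,  1.55893382e+00, -3.26081242e-06,
        1.33873760e+00, -1.74062098e-01]), 'joint_vel': array([-0.00036092, -0.00199311, -0.00240524, -0.00104978,  0.00059065,
       -0.00217792]), 'joint_torque': array([-6.64662984e-04, -4.30670714e+01, -3.27129650e+01, -1.53808373e-04,
        2.80225271e-03, -8.37357533e-06]), 'position': array([ 254.13596416, -598.02385063,  403.66960119]), 'orientation': array([-1.74311577,  1.5689761 ,  1.80020865]), 'contact_force': array([-0.36825797,  0.72141443,  0.1948311 ]), 'wrist_torque': array([-0.00150868,  0.05178332,  0.00173544]), 'grip_width': 85.42663260346232}
```

View pics/side0.png

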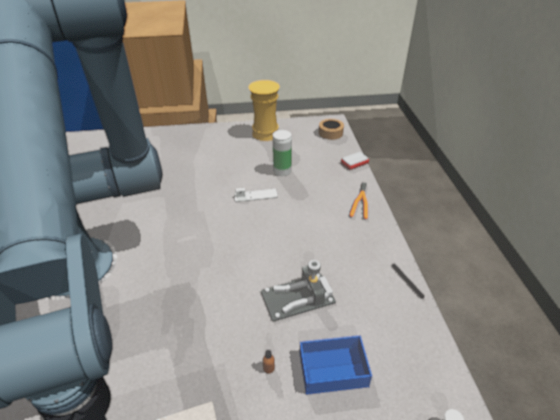

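View pics/top0.png

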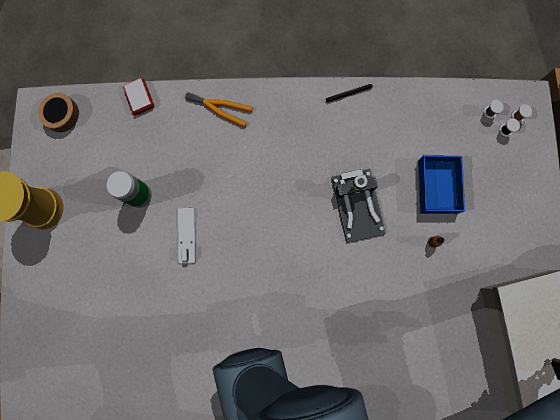

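Top: bracket at (187,237), with the lug at the bottom end (187,254) and the nose pointing up. Fixture at (358,205), with the knob near (361,182) and the mouth towards the image bottom. Can (125,188), tray (441,185), bottle (435,241). The side view agrees.

```bash
cat > h.py <<'E'
import numpy as np, cv2
from scipy.spatial.transform import Rotation as Ro
from workcell import robot, viewer
def cam(n):
    m=viewer.camera_model(n); return m['K'],m['k1'],np.array(m['xyz']),Ro.from_euler('xyz',m['attitude']).as_matrix()
def dist(k1): return np.array([k1,0,0,0,0.])
def cloud(n,d):
    K,k1,t,R=cam(n); v,u=np.mgrid[:d.shape[0],:d.shape[1]]
    s=cv2.undistortPoints(np.stack([u,v],-1).reshape(-1,1,2).astype(float),K,dist(k1)).reshape(*d.shape,2)
    P=np.dstack([s,np.ones(d.shape)])*d[...,None]
    return P@R.T+t
def proj(n,P):
    K,k1,t,R=cam(n); c=(np.atleast_2d(P)-t)@R
    return cv2.projectPoints(c,np.zeros(3),np.zeros(3),K,dist(k1))[0].reshape(-1,2)
def ray(n,uv,z):
    K,k1,t,R=cam(n); s=cv2.undistortPoints(np.array([[uv]],float),K,dist(k1)).ravel()
    r=R@np.array([*s,1]); return t+r*(z-t[2])/r[2]
E
python3 - <<'E'
from h import *
for n,boxes in (("top",dict(br=(170,200,205,275),fx=(320,160,395,250))),("side",dict(br=(225,180,285,210),fx=(255,250,345,325)))):
    X=cloud(n,np.load(n+"0.npy")); d=np.load(n+"0.npy")
    for k,(a,b,c,e) in boxes.items():
        P=X[b:e,a:c][d[b:e,a:c]>0]
        print(n,k,"table z",np.round(np.percentile(P[:,2],[5,25,50,75,95,100]),1))
        for lo,hi in ((4,9),(15,40),(7,14),(15,25),(50,65),(85,130)):
            Q=P[(P[:,2]>lo)&(P[:,2]<hi)]
            if len(Q)>5:
                r=cv2.minAreaRect(Q[:,:2].astype(np.float32)); print(lo,hi,len(Q),np.round(Q.mean(0),1),[np.round(x,1) for x in r])
ims=[]
for n,(a,b,c,e),s in (("top",(320,160,395,250),6),("top",(170,200,205,275),7)):
    i=cv2.imread(f"pics/{n}0.png")[b:e,a:c]; i=cv2.resize(i,None,fx=s,fy=s,interpolation=cv2.INTER_CUBIC)
    ims.append(cv2.copyMakeBorder(i,0,600-i.shape[0] if i.shape[0]<600 else 0,0,0,0))
i=np.hstack([x[:600] for x in ims]);print(i.shape); cv2.imwrite("pics/crop1.png",i)
E
```

```text
top br table z [-2.7 -0.2  2.   5.5  9.7 40. ]
4 9 736 [529.8 240.1   6.3] [array([523.2, 238.4]), array([186.8,  87.3]), np.float64(1.3)]
15 40 73 [477.7 237.3  32.4] [array([477.9, 237.9]), array([27.2, 12.2]), np.float64(1.9)]
7 14 336 [527.8 240.3   8.6] [array([528.5, 234.2]), array([137.1,  53.3]), np.float64(1.2)]
15 25 8 [476.7 233.4  22.7] [array([476.8, 233. ]), array([ 2.5, 24.7]), np.float64(85.5)]
top fx table z [ -2.5   0.    2.6  11.1  58.  119.2]
4 9 672 [ 592.  -194.5    6.7] [array([ 603.3, -193.2]), array([186.9, 228.5]), np.float64(88.9)]
15 40 523 [ 616.8 -187.5   21.1] [array([ 604.9, -190.7]), array([161.6,  95.6]), np.float64(11.1)]
7 14 1510 [ 581.2 -194.4   10.5] [array([ 601.5, -195.1]), array([153. , 196.2]), np.float64(81.3)]
15 25 478 [ 614.4 -188.8   20.4] [array([ 605.2, -189.9]), array([161.5,  95.1]), np.float64(10.3)]
50 65 315 [ 637.2 -180.2   58.1] [array([ 639.3, -183.7]), array([26.7, 94.9]), np.float64(11.5)]
85 130 163 [ 638.  -183.6  112.1] [array([ 639.3, -185.7]), array([29.9, 31.4]), np.float64(30.9)]
side br table z [-1.2  0.8  2.4  4.6 1
[... 343 characters left out ...]
rray([ 7.7, 26.4]), np.float64(88.3)]
side fx table z [ -0.9   1.    2.8  11.6  58.9 119.2]
4 9 473 [ 609.6 -160.6    5.6] [array([ 613. , -153.7]), array([250.8, 248.6]), np.float64(82.2)]
15 40 590 [ 619.6 -196.8   22. ] [array([ 602.7, -195.3]), array([167.3,  99.7]), np.float64(13.6)]
7 14 1217 [ 580.4 -204.8   11.2] [array([ 606.4, -187.2]), array([207.1, 182.6]), np.float64(51.1)]
15 25 505 [ 615.3 -195.6   20.4] [array([ 602.7, -195.3]), array([167.3,  99.7]), np.float64(13.6)]
50 65 282 [ 639.4 -197.3   58.8] [array([ 640. , -186.4]), array([26.5, 97.1]), np.float64(12.3)]
85 130 166 [ 639.4 -190.8  109.9] [array([ 640.7, -186.9]), array([30.2, 29.8]), np.float64(83.2)]
(600, 695, 3)
```

View pics/crop1.png

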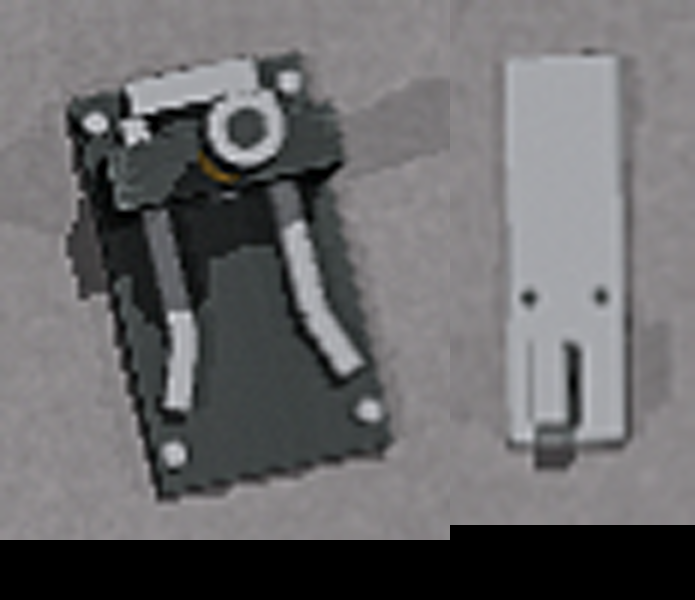

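Enlarged: in the crop, bed corners at about (160,498), (390,445) and (68,100). Rails open downwards, with the knob at (245,128). Bracket plate spans (505..630, 52..445), lug at (555,400). The depth-based sizes match the given ones (bar 95×27, knob 30, lug 27×12). Next I refine from colour edges in both cameras.

Run:
```python
from h import *
def rect(n,box,f,z):
    a,b,c,e=box; i=cv2.imread(f"pics/{n}0.png"); s=8
    i=cv2.resize(i[b:e,a:c],None,fx=s,fy=s,interpolation=cv2.INTER_CUBIC)
    m=f(i.astype(int)).astype(np.uint8); m=cv2.morphologyEx(m,cv2.MORPH_OPEN,np.ones((9,9)))
    k,l,st,_=cv2.connectedComponentsWithStats(m); j=1+np.argmax(st[1:,4])
    cs,_=cv2.findContours((l==j).astype(np.uint8),0,1); C=max(cs,key=len)[:,0].astype(float)
    uv=(C+.5)/s-.5+[a,b]
    W=np.array([ray(n,p,z)[:2] for p in uv[::2]])
    r=cv2.minAreaRect(W.astype(np.float32)); print(n,z,[np.round(x,1) for x in r]); return r
br=lambda i:(i.mean(2)>165)
for n,b in(("top",(170,200,205,275)),("side",(225,180,285,210))):
    I=cv2.imread(f"pics/{n}0.png")[b[1]:b[3],b[0]:b[2]].mean(2); t=(np.median(I)+np.percentile(I,98))/2
    print(n,np.percentile(I,[5,25,50,75,95]),t); rect(n,b,lambda i:i.mean(2)>np.percentile(I,40)*.5+np.percentile(I,97)*.5,6)
fx=lambda i:(i[...,1]-i[...,2]>=3)&(i.mean(2)<95)
for n,b in(("top",(320,160,395,250)),("side",(255,270,345,325))): rect(n,b,lambda i:i.mean(2)<75,10)
for uv in((160,498),(390,445),(68,100)): print(ray("top",((uv[0]+.5)/6-.5+320,(uv[1]+.5)/6-.5+160),10))
for c in((505,55),(622,52),(630,442),(508,445)): print(ray("top",((c[0]-450+.5)/7-.5+170,(c[1]+.5)/7-.5+200),6))
# knob & bar refined with depth
for n,b in(("top",(320,160,395,250)),("side",(255,250,345,325))):
    d=np.load(n+"0.npy"); X=cloud(n,d)[b[1]:b[3],b[0]:b[2]].reshape(-1,3)
    print("knobtop z",np.percentile(X[X[:,2]>85][:,2],[50,75,90]))
    Q=X[(X[:,2]>110)]; print(cv2.minEnclosingCircle(Q[:,:2].astype(np.float32)))
o=robot.get_obs(); print(Ro.from_euler('xyz',o['orientation']).as_matrix().round(3))
```

```text
top [114.33333333 132.33333333 136.66666667 166.33333333 170.66666667] 155.08666666666664
top 6 [array([529. , 241.1]), array([138.3,  41.5]), np.float64(2.0)]
side [168.         186.66666667 188.66666667 190.66666667 220.33333333] 204.83333333333331
side 6 [array([545.4, 241.8]), array([106.3,  41.9]), np.float64(2.2)]
top 10 [array([ 595. , -187.1]), array([172.5, 121. ]), np.float64(7.4)]Traceback (most recent call last):
  File "<stdin>", line 16, in <module>
  File "<stdin>", line 6, in rect
    return _wrapfunc(a, 'argmax', axis=axis, out=out, **kwds)
    return bound(*args, **kwds)
ValueError: attempt to get argmax of an empty sequence
```

Emit:
apply_moves([
  [[1,0,-0.03,-0.024,3,0,0],[1,0,-0.075,-0.059,6,0,0],[1,0,-0.12,-0.094,9,0,0],[1,0,-0.165,-0.129,12,0,0],[1,0,-0.21,-0.164,15,0,0],[1,0,-0.255,-0.2,18,0,0],[1,0,-0.3,-0.235,21,0,0],[1,0,-0.345,-0.27,21,0,0],[1,0,-0.39,-0.305,21,0,0],[1,0,-0.435,-0.34,21,0,0],[1,0,-0.48,-0.376,21,0,0],[1,0,-0.525,-0.411,21,0,0],[1,0,-0.57,-0.446,21,0,0],[1,0,-0.61,-0.478,21,0,0],[1,0.04,-0.645,-0.505,21,0,0],[1,0.08,-0.67,-0.525,21,0,0],[1,0.12,-0.682,-0.534,21,0,0],[1,0.14,-0.682,-0.534,21,0,0],[1,0.14,-0.682,-0.534,21,0,0]],
], newtons=60)

```text
time_s: 2.48
position: [478.0, 238.2, 262.5]
orientation: [0.217, 1.566, -2.888]
contact_force: [-0.5, 0.7, -0.0]
grip_width: 85.4
```

Run:
```python
from h import *
for uv in((160,498),(390,445),(68,100)): print("bed corner",ray("top",((uv[0]+.5)/6-.5+320,(uv[1]+.5)/6-.5+160),10).round(1))
for c in((505,55),(622,52),(630,442),(508,445)): print("plate",ray("top",((c[0]-450+.5)/7-.5+170,(c[1]+.5)/7-.5+200),6).round(1))
for n,b in(("top",(320,160,395,250)),("side",(255,250,345,325))):
    d=np.load(n+"0.npy"); X=cloud(n,d)[b[1]:b[3],b[0]:b[2]].reshape(-1,3)
    print("knobtop z",np.percentile(X[X[:,2]>85][:,2],[50,75,90]))
    Q=X[(X[:,2]>110)]; print(cv2.minEnclosingCircle(Q[:,:2].astype(np.float32)))
o=robot.get_obs(); print(o['position'],Ro.from_euler('xyz',o['orientation']).as_matrix().round(3),o['joint_pos'])
p,d=viewer.grab_frame("side"); p2,d2=viewer.grab_frame("top")
i=np.hstack([cv2.resize(p[150:230,200:300],None,fx=4,fy=4,interpolation=3),cv2.resize(p2[195:275,140:240],None,fx=4,fy=4,interpolation=3)]);cv2.imwrite("pics/c2.png",i[:,:,::-1])
```

```text
bed corner [ 505.6 -160.2   10. ]
bed corner [ 526.5 -256.8   10. ]
bed corner [ 673.8 -125.8   10. ]
plate [598.4 264.2   6. ]
plate [599.  221.1   6. ]
plate [458.5 215.8   6. ]
plate [457.4 260.    6. ]
knobtop z [ 114.4349673   116.66064934 1168.0105774 ]
((536.3642578125, -109.55974578857422), 143.4475555419922)
knobtop z [113.72634181 116.05399936 895.82297988]
((559.881591796875, -525.6153564453125), 362.8456115722656)
[477.97507047 238.21657618 262.47732652] [[-0.005  0.036 -0.999]
 [-0.001 -0.999 -0.036]
 [-1.     0.001  0.005]] [ 2.49922171e-01  1.56266481e-01  1.94506205e+00 -1.85236974e-05
  1.04528789e+00  1.78505840e+00]
```

View pics/c2.png

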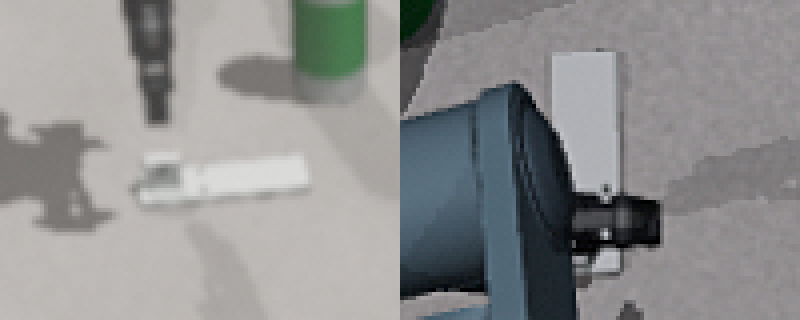

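The open fingers stand straddled over the lug (side crop: lug at (160,165), fingers directly above), aligned with the plate. Lowering and gripping.

Emit:
apply_moves([
  [[1,0.03,0,-0.001,0,0,0],[1,0.055,0,-0.001,0,0,0],[1,0.07,0,-0.001,0,0,0],[1,0.078,0,-0.001,0,0,0],[1,0.078,0,-0.001,0,0,0],[0,0.078,0,-0.001,0,0,0],[0,0.078,0,-0.001,0,0,0],[0,0.078,0,-0.001,0,0,0],[0,0.078,0,-0.001,0,0,0],[0,0.078,0,-0.001,0,0,0],[0,0.078,0,-0.001,0,0,0],[0,0.078,0,-0.001,0,0,0]],
], newtons=60)

```text
time_s: 4.08
position: [480.2, 238.4, 187.0]
orientation: [-2.974, 1.57, 0.203]
contact_force: [-0.4, 0.4, 4.8]
grip_width: 10.8
```

Run:
```python
from h import *
from scipy.optimize import least_squares
print("knob img",ray("top",((245.5)/6-.5+320,(128.5)/6-.5+160),116).round(1))
# height-map template fit of fixture: bar top + knob edges, both cams
for n,b in(("top",(320,160,395,250)),("side",(255,250,345,325))):
    d=np.load(n+"0.npy"); X=cloud(n,d)[b[1]:b[3],b[0]:b[2]][d[b[1]:b[3],b[0]:b[2]]>0]
    K=X[(X[:,2]>85)&(X[:,2]<130)]; c,r=cv2.minEnclosingCircle(K[(K[:,2]>np.median(K[:,2])-6)][:,:2].astype(np.float32)); print(n,"knob",np.round(c,1),round(r,1),np.median(K[:,2]))
    for zlo,zhi in((52,64),(16,25)):
        Q=X[(X[:,2]>zlo)&(X[:,2]<zhi)]
        print(zlo,cv2.minAreaRect(Q[:,:2].astype(np.float32)))
# rails: bright/dark gray bars in crop (guide inner edges, straight part)
for a,b in(((165,215),(185,310)),((280,185),(298,222))): print([ray("top",((u+.5)/6-.5+320,(v+.5)/6-.5+160),20).round(1) for u,v in(a,b)])
o=robot.get_obs(); print(o['position'],o['contact_force'],o['grip_width'])
```

```text
knob img [ 639.4 -183.9  116. ]
top knob [ 639.9 -185.8] 16.2 113.63976593508437
52 ((639.34130859375, -183.69680786132812), (26.709163665771484, 94.88481140136719), 11.456368446350098)
16 ((605.371337890625, -189.21484375), (159.37889099121094, 91.41494750976562), 12.238851547241211)
side knob [ 640.5 -187.2] 16.0 113.06021876647469
52 ((640.0401000976562, -186.4254150390625), (26.51401138305664, 97.12962341308594), 12.299812316894531)
16 ((606.95703125, -193.58255004882812), (159.50840759277344, 99.55717468261719), 12.13067626953125)
[array([ 622.5, -164.2,   20. ]), array([ 582.6, -171.4,   20. ])]
[array([ 634.7, -212.6,   20. ]), array([ 619. , -219.6,   20. ])]
[480.16833574 238.3591398  187.04482934] [-0.35741496  0.41261906  4.82870802] 10.827419990858866
```

Emit:
apply_moves([
  [[0,-0.02,0,0,0,0,0],[0,-0.05,0,0,0,0,0],[0,-0.05,0.03,0.005,0,0,0],[0,-0.05,0.07,0.011,-1,0,0],[0,-0.05,0.115,0.017,-2,0,0],[0,-0.05,0.16,0.024,-3,0,0],[0,-0.05,0.205,0.031,-4,0,0],[0,-0.05,0.25,0.038,-5,0,0],[0,-0.05,0.295,0.044,-6,0,0],[0,-0.05,0.34,0.051,-7,0,0],[0,-0.05,0.385,0.058,-8,0,0],[0,-0.05,0.425,0.064,-9,0,0],[0,-0.05,0.455,0.068,-10,0,0],[0,-0.05,0.468,0.07,-10.1,0,0],[0,-0.05,0.468,0.07,-10.1,0,0],[0,-0.05,0.468,0.07,-10.1,0,0]],
])

```text
time_s: 6.08
position: [426.4, -230.8, 236.2]
orientation: [-1.105, 1.569, 2.249]
contact_force: [0.2, 0.2, -1.3]
grip_width: 10.6
```

Run:
```python
from h import *
p,d=viewer.grab_frame("side"); p2,d2=viewer.grab_frame("top"); np.save("side3.npy",d); np.save("top3.npy",d2)
i=np.hstack([cv2.resize(p[240:360,200:350],None,fx=2.66,fy=4,interpolation=3),cv2.resize(p2[165:285,315:415],None,fx=4,fy=4,interpolation=3)]);cv2.imwrite("pics/c3.png",i[:,:,::-1]); cv2.imwrite("pics/side3.png",p[:,:,::-1]); cv2.imwrite("pics/top3.png",p2[:,:,::-1])
o=robot.get_obs(); print(o['position'],o['contact_force'],o['wrist_torque'],o['grip_width']);print(Ro.from_euler('xyz',o['orientation']).as_matrix().round(4))
```

```text
[ 426.54167319 -230.79092071  236.42785587] [ 0.46521113  0.12941119 -1.79057535] [-0.02460585  0.04577898  0.01049338] 10.758991540493989
[[-5.000e-04  2.113e-01 -9.774e-01]
 [ 6.000e-04 -9.774e-01 -2.113e-01]
 [-1.000e+00 -7.000e-04  4.000e-04]]
```

View pics/c3.png

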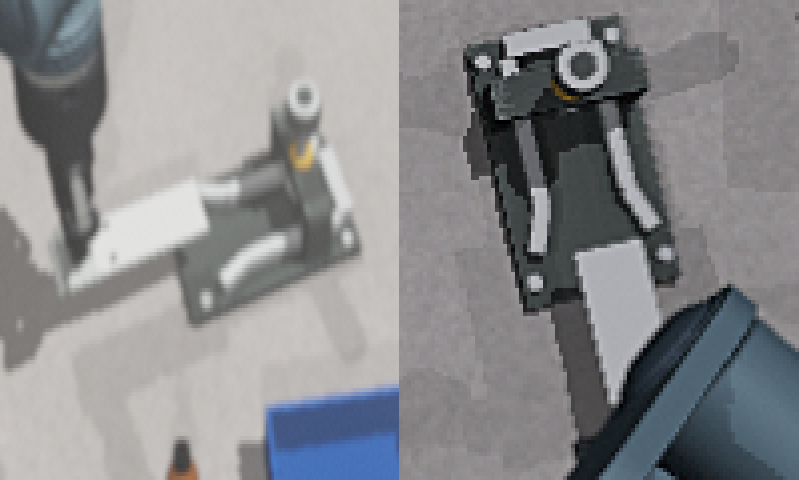

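The bracket is held by its lug, level, with its nose edge over the bed's front (top crop (578,252)–(641,240)). I'll fit its plane and axis, then lower it.

Run:
```python
from h import *
O=np.array([639.9,-185.6,0]); R=Ro.from_euler('z',12.1,degrees=True).as_matrix()
for n in("top","side"):
    d=np.load(n+"3.npy"); X=(cloud(n,d)-O)@R; p=cv2.imread(f"pics/{n}3.png").mean(2)
    m=(d>0)&(X[...,2]>40)&(X[...,2]<75)&(X[...,0]>-170)&(X[...,0]<-80)&(abs(X[...,1])<40)&(p>(140 if n=="top" else 190))
    Q=X[m]; A=np.c_[Q[:,:2],np.ones(len(Q))]; c=np.linalg.lstsq(A,Q[:,2],rcond=None)[0]
    print(n,len(Q),"slopes deg",np.degrees(c[:2]).round(2),"z@lug,nose",(c[2]-220*c[0]).round(1),(c[2]-100*c[0]).round(1),Q.min(0).round(1),Q.max(0).round(1))
    xs=np.arange(-160,-104,5); 
    mid=[]; 
    for x in xs:
        q=Q[abs(Q[:,0]-x)<4]; mid.append([x,q[:,1].min(),q[:,1].max()]) if len(q)>10 else 0
    print(np.round(mid,1))
for u,v in((578,252),(641,240)): print("nose corner in fixture",((ray("top",((u-400+.5)/4-.5+315,(v+.5)/4-.5+165),56)-O)@R).round(1))
```

```text
top 447 slopes deg [0.54 0.35] z@lug,nose 54.5 55.6 [-170.   -18.4   49.5] [-100.5   21.5   61.5]
[[-160.   -10.2   20.9]
 [-155.   -14.8   20.6]
 [-150.   -17.6   20.8]
 [-145.   -17.6   21.5]
 [-140.   -16.8   21.5]
 [-135.   -18.4   21.1]
 [-130.   -17.9   21.1]
 [-125.   -17.9   21. ]
 [-120.   -17.1   21. ]
 [-115.   -18.1   21.3]
 [-110.   -18.4   21.3]
 [-105.   -18.1   21.5]]
side 414 slopes deg [-0.14  0.46] z@lug,nose 56.5 56.2 [-169.7  -21.7   51.7] [-100.    23.3   60.2]
[[-160.   -21.7   21.7]
 [-155.   -21.7   21.7]
 [-150.   -20.9   22.3]
 [-145.   -20.9   22.3]
 [-140.   -20.6   21.3]
 [-135.   -20.1   19.8]
 [-130.   -20.6   18.5]
 [-125.   -20.6   20.5]
 [-120.   -21.1   20.5]
 [-115.   -20.    22. ]
 [-110.   -20.8   22. ]
 [-105.   -20.5   20.5]]
nose corner in fixture [-100.    20.5   56. ]
nose corner in fixture [-101.3  -18.2   56. ]
```

Emit:
apply_moves([
  [[0,0.015,0.001,0,0,0,0],[0,0.03,0.001,0,0,0,0],[0,0.037,0.001,0,0,0,0],[0,0.0385,0.001,0,0,0,0],[0,0.0395,0.001,0,0,0,0],[0,0.0395,0.001,0,0,0,0],[0,0.0395,0.001,-0.01,0,0,0],[0,0.0395,0.001,-0.02,0,0,0],[0,0.0395,0.001,-0.028,0,0,0],[0,0.0395,0.001,-0.03,0,0,0]],
])

```text
time_s: 7.42
position: [456.7, -226.4, 197.3]
orientation: [2.208, 1.571, -0.721]
contact_force: [1.1, -0.8, -0.9]
grip_width: 10.5
```

Emit:
apply_moves([
  [[0,0.0005,-0.0005,-0.006,0,0,0],[0,0.001,-0.0005,-0.013,0,0,0],[0,0.001,-0.0005,-0.02,0,0,0],[0,0.001,-0.0005,-0.027,0,0,0],[0,0.001,-0.0005,-0.034,0,0,0],[0,0.001,-0.0005,-0.038,0,0,0],[0,0.001,-0.0005,-0.038,0,0,0]],
])

```text
time_s: 8.3
position: [493.5, -218.1, 197.0]
orientation: [-0.124, 1.57, -3.053]
contact_force: [-4.0, 1.1, 6.6]
grip_width: 10.6
```

Emit:
apply_moves([
  [[0,-0.0005,0,-0.007,0,0,0],[0,-0.0005,0,-0.015,0,0,0],[0,-0.0005,0,-0.023,0,0,0],[0,-0.0005,0,-0.031,0,0,0],[0,-0.0005,0,-0.038,0,0,0],[0,-0.0005,0,-0.042,0,0,0],[0,-0.0005,0,-0.042,0,0,0]],
])

```text
time_s: 9.18
position: [534.7, -209.0, 197.1]
orientation: [-1.216, 1.57, 2.137]
contact_force: [-3.5, 2.4, 4.8]
grip_width: 10.7
```

Emit:
apply_moves([
  [[0,-0.0005,-0.0005,-0.006,0,0,0],[0,-0.0005,-0.0005,-0.012,0,0,0],[0,-0.0005,-0.0005,-0.016,0,0,0],[0,-0.0005,-0.0005,-0.018,0,0,0],[0,-0.0005,-0.0005,-0.019,0,0,0],[0,-0.0005,-0.0005,-0.019,0,0,0]],
])

```text
time_s: 9.93
position: [552.7, -204.7, 197.1]
orientation: [-2.796, 1.571, 0.557]
contact_force: [-0.6, -0.1, -1.7]
grip_width: 10.9
```

Emit:
apply_moves([
  [[0,0,0,-0.001,0,0,0],[0,0,0,-0.002,0,0,0],[0,0,0,-0.003,0,0,0],[0,0,0,-0.003,0,0,0]],
])

```text
time_s: 10.42
position: [554.5, -204.5, 197.1]
orientation: [-0.272, 1.566, 3.081]
contact_force: [-9.9, -2.4, 5.8]
grip_width: 10.7
```

Emit:
apply_moves([
  [[0,-0.0003,0,-0.001,0,0,0],[0,-0.0003,0,-0.002,0,0,0],[0,-0.0003,0,-0.003,0,0,0],[0,-0.0003,0,-0.003,0,0,0]],
])

```text
time_s: 10.92
position: [555.8, -204.4, 197.0]
orientation: [-0.267, 1.558, 3.088]
contact_force: [-22.7, -4.7, 13.0]
grip_width: 10.9
```

Run:
```python
from h import *
o=robot.get_obs(); print(o['position'],o['contact_force'],o['wrist_torque'],o['grip_width']);print(Ro.from_euler('xyz',o['orientation']).as_matrix().round(4))
```

```text
[ 555.76128049 -204.37658126  197.00331548] [-22.70843147  -4.72626654  13.01217731] [-0.8020581   3.14380218 -0.10074885] 10.903320942961304
[[-1.280e-02  2.110e-01 -9.774e-01]
 [ 7.000e-04 -9.775e-01 -2.110e-01]
 [-9.999e-01 -3.400e-03  1.230e-02]]
```

Emit:
apply_moves([
  [[0,-0.001,0,0.002,0,0,0],[0,-0.001,0,0.004,0,0,0],[0,-0.001,0,0.0045,0,0,0],[0,-0.001,0,0.0045,0,0,0]],
])

```text
time_s: 11.42
position: [553.9, -204.3, 198.2]
orientation: [-0.436, 1.569, 2.917]
contact_force: [-3.6, -1.3, -1.1]
grip_width: 10.6
```

Emit:
apply_moves([
  [[0,0.001,0,0,0,0,0],[0.35,0.001,0,0,0,0,0],[0.35,0.001,0,0,0,0,0],[0.35,0,0,0,0,0,0],[0.35,-0.02,0,0,0,0,0],[0.35,-0.06,0,0,0,0,0],[0.5,-0.11,0,0,0,0,0],[0.6,-0.14,0,0.03,0,0,0],[0.7,-0.14,0,0.06,0,0,0],[0.7,-0.14,0,0.06,0,0,0]],
])

```text
time_s: 12.68
position: [494.5, -217.2, 340.3]
orientation: [2.36, 1.568, -0.571]
contact_force: [0.4, 0.4, -0.9]
grip_width: 59.7
```

Run:
```python
from h import *
p,d=viewer.grab_frame("side"); p2,d2=viewer.grab_frame("top"); np.save("side4.npy",d); np.save("top4.npy",d2)
cv2.imwrite("pics/side4.png",p[:,:,::-1]); cv2.imwrite("pics/top4.png",p2[:,:,::-1])
i=np.hstack([cv2.resize(p[240:340,240:350],None,fx=4,fy=4.8,interpolation=3),cv2.resize(p2[155:255,320:400],None,fx=4.4,fy=4.8,interpolation=3)]);cv2.imwrite("pics/c4.png",i[:,:,::-1])
O=np.array([639.9,-185.6,0]); R=Ro.from_euler('z',12.1,degrees=True).as_matrix()
for n in("top","side"):
    X=(cloud(n,np.load(n+"4.npy"))-O)@R; dd=np.load(n+"4.npy")
    for nm,m in(("lug",(X[...,2]>30)&(X[...,2]<52)&(abs(X[...,0]+90)<25)&(abs(X[...,1])<15)),("knob",(X[...,2]>95)&(X[...,2]<130)&(np.hypot(X[...,0],X[...,1])<22))):
        Q=X[m&(dd>0)]
        if len(Q)>5: print(n,nm,len(Q),[np.round(a,1) for a in cv2.minAreaRect(Q[:,:2].astype(np.float32))],np.median(Q[:,2]).round(1),Q.mean(0).round(1))
o=robot.get_obs(); print(o['position'],o['contact_force'],o['wrist_torque'],o['grip_width'],o['joint_pos']);print(Ro.from_euler('xyz',o['orientation']).as_matrix().round(4))
```

```text
top lug 74 [array([-90.7,   0.3]), array([29.4, 12.8]), np.float64(0.8)] 44.0 [-91.2   0.9  42.8]
top knob 160 [array([-0.5,  0.5]), array([29.1, 31.1]), np.float64(5.5)] 113.8 [ -1.4   2.  112.9]
side lug 94 [array([-90.2,  -1.5]), array([13.6, 29.3]), np.float64(87.3)] 43.5 [-90.7  -2.9  41.4]
side knob 160 [array([ 0.3, -1.3]), array([30.1, 30.2]), np.float64(73.9)] 113.7 [ -1.5  -4.8 110.6]
[ 495.65569793 -217.06456085  339.48319674] [-0.15415868 -0.08910728 -0.21980165] [-0.00514077  0.00959429  0.0404809 ] 59.80928291041627 [-6.22447690e-01  6.03898313e-02  1.88999853e+00  3.33314246e-04
  1.18953740e+00  7.36993792e-01]
[[ 1.500e-03  2.097e-01 -9.778e-01]
 [-7.000e-04 -9.778e-01 -2.097e-01]
 [-1.000e+00  1.000e-03 -1.300e-03]]
```

View pics/c4.png

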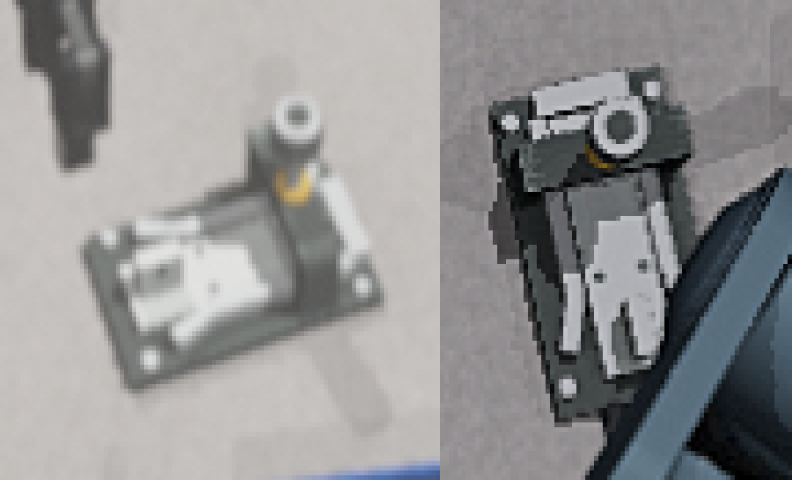

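Bracket home: lug centre at fixture x = −90.5 / y ≈ 0 in both cameras (nominal −90), and the nose meets the stop face in the top crop near (575,120). Now over the knob, with the wrist wound back.

Emit:
apply_moves([
  [[0.7,0,0,-0.01,-10,0,0],[0.7,0,0,-0.02,-20,0,0],[0.7,0,0,-0.03,-30,0,0],[0.7,0,0,-0.04,-40,0,0],[0.7,0,0,-0.05,-50,0,0],[0.7,0,0,-0.06,-60,0,0],[0.7,0,0,-0.07,-70,0,0],[0.7,0,0,-0.08,-80,0,0],[0.7,0,0,-0.09,-90,0,0],[0.7,0,0,-0.1,-100,0,0],[0.7,0,0,-0.11,-110,0,0],[0.7,0,0,-0.12,-120,0,0],[0.7,0,0,-0.13,-130,0,0],[0.7,0,0,-0.14,-140,0,0],[0.7,0,0,-0.145,-150,0,0],[0.7,0,0,-0.1477,-160,0,0],[0.7,0,0,-0.1477,-170,0,0],[0.7,0,0,-0.1477,-175,0,0],[0.7,0,0,-0.1477,-175,0,0]],
])

```text
time_s: 15.15
position: [640.5, -185.6, 338.2]
orientation: [2.026, 1.57, 2.15]
contact_force: [-0.4, 1.1, 0.4]
grip_width: 59.5
```

```bash
cat > s.py <<'E'
from h import *
o=robot.get_obs(); print(o['time_s'],o['position'].round(2),o['contact_force'].round(2),o['wrist_torque'].round(3),round(o['grip_width'],1),o['joint_pos'].round(3));print(Ro.from_euler('xyz',o['orientation']).as_matrix().round(4))
E
python3 s.py
```

```text
15.15 [ 640.52 -185.61  338.16] [-0.35  1.15  0.37] [ 0.021 -0.007  0.005] 59.5 [-0.452  0.345  1.561  0.     1.236 -2.147]
[[-2.000e-04 -1.236e-01  9.923e-01]
 [ 3.000e-04  9.923e-01  1.236e-01]
 [-1.000e+00  4.000e-04 -2.000e-04]]
```

Emit:
apply_moves([
  [[0.7,0.02,-0.0003,-0.0006,0,0,0],[0.7,0.045,-0.0003,-0.0006,0,0,0],[0.7,0.065,-0.0003,-0.0006,0,0,0],[0.7,0.075,-0.0003,-0.0006,0,0,0],[0.7,0.075,-0.0003,-0.0006,0,0,0],[0,0.075,-0.0003,-0.0006,0,0,0],[0,0.075,-0.0003,-0.0006,0,0,0],[0,0.075,-0.0003,-0.0006,0,0,0],[0,0.075,-0.0003,-0.0006,0,0,0],[0,0.075,-0.0003,-0.0006,0,0,0]],
], newtons=50)

```text
time_s: 16.4
position: [639.8, -186.1, 265.0]
orientation: [-0.028, 1.569, 0.096]
contact_force: [-0.8, 3.4, 6.5]
grip_width: 28.4
```

```bash
python3 s.py
```

```text
16.4 [ 639.76 -186.09  265.  ] [-0.78  3.42  6.5 ] [ 0.639  0.164 -0.005] 28.4 [-4.530e-01  4.290e-01  1.597e+00  1.000e-03  1.114e+00 -2.149e+00]
[[ 1.800e-03 -1.241e-01  9.923e-01]
 [ 2.000e-04  9.923e-01  1.241e-01]
 [-1.000e+00 -0.000e+00  1.800e-03]]
```

Emit:
apply_moves([
  [[0,0.0002,0,0,5,0,0],[0,0.0008,0,0,15,0,0],[0,0.0014,0,0,25,0,0],[0,0.0019,0,0,35,0,0],[0,0.0025,0,0,45,0,0],[0,0.0031,0,0,55,0,0],[0,0.0036,0,0,65,0,0],[0,0.0042,0,0,75,0,0],[0,0.0047,0,0,85,0,0],[0,0.0053,0,0,95,0,0],[0,0.0056,0,0,100,0,0],[0,0.0056,0,0,100,0,0]],
])

```text
time_s: 17.9
position: [639.6, -185.9, 259.4]
orientation: [-3.024, 1.57, 1.637]
contact_force: [-2.2, 5.4, 8.4]
grip_width: 28.2
```

```bash
python3 s.py
```

```text
17.9 [ 639.55 -185.85  259.42] [-2.18  5.37  8.43] [ 0.925  0.742 -0.057] 28.2 [-4.530e-01  4.360e-01  1.598e+00  1.000e-03  1.107e+00 -4.030e-01]
[[-1.000e-04  9.987e-01 -5.060e-02]
 [ 1.200e-03 -5.060e-02 -9.987e-01]
 [-1.000e+00 -1.000e-04 -1.200e-03]]
```

Emit:
apply_moves([
  [[0,-0.001,0,0,6,0,0],[0,-0.0005,0,0,13,0,0],[0,0,0,0,20,0,0],[0,0.0003,0,0,25,0,0],[0,0.0006,0,0,30,0,0]],
])

```text
time_s: 18.52
position: [639.5, -185.6, 257.9]
orientation: [-2.562, 1.569, 1.573]
contact_force: [-0.4, 5.6, 4.8]
grip_width: 28.4
```

```bash
python3 s.py
```

```text
18.525 [ 639.46 -185.57  257.89] [-0.39  5.58  4.83] [1.086 0.277 0.003] 28.4 [-0.453  0.438  1.599  0.002  1.105  0.123]
[[-0.      0.8384 -0.5451]
 [ 0.002  -0.5451 -0.8384]
 [-1.     -0.0011 -0.0017]]
```

Run:
```python
from h import *
p,d=viewer.grab_frame("side"); np.save("side5.npy",d)
a=cv2.imread("pics/side4.png")[:,:,::-1]
i=np.hstack([cv2.resize(x[235:325,260:350],None,fx=4.4,fy=4.4,interpolation=3) for x in(a,p)]);cv2.imwrite("pics/c5.png",i[:,:,::-1])
```

```text
(no output)
```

View pics/c5.png

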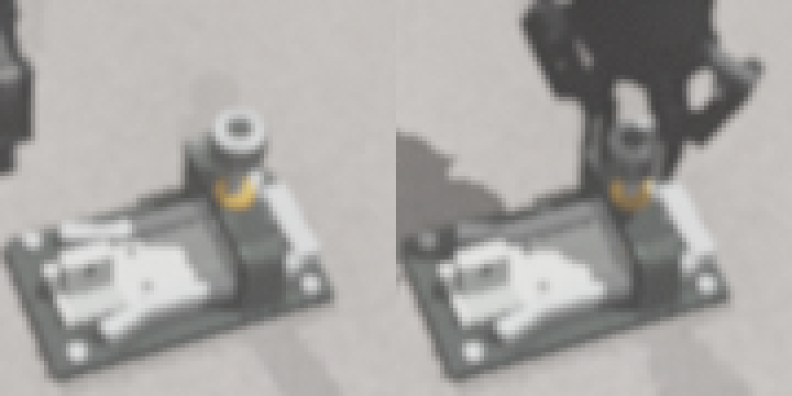

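The side crop shows the knob top lowered (row 130→138 at 4.4×, about 7 mm). It matches the 130° turned, so the screw is following. Continuing in smaller steps.

Emit:
apply_moves([
  [[0,0.0002,0,0,4,0,0],[0,0.0004,0,0,8,0,0],[0,0.0006,0,0,12,0,0],[0,0.0009,0,0,16,0,0]],
])

```text
time_s: 19.08
position: [639.5, -185.5, 257.0]
orientation: [-2.39, 1.568, 1.467]
contact_force: [0.7, 5.5, 3.4]
grip_width: 28.2
```

```bash
python3 s.py
```

```text
19.075 [ 639.51 -185.48  256.98] [0.66 5.47 3.37] [1.264 0.192 0.074] 28.2 [-0.452  0.439  1.6    0.003  1.104  0.402]
[[ 2.000e-04  6.560e-01 -7.547e-01]
 [ 2.400e-03 -7.547e-01 -6.560e-01]
 [-1.000e+00 -1.600e-03 -1.800e-03]]
```

Emit:
apply_moves([
  [[0,0.0002,0,0,4,0,0],[0,0.0004,0,0,8,0,0],[0,0.0006,0,0,12,0,0]],
])

```text
time_s: 19.45
position: [639.5, -185.4, 256.3]
orientation: [-2.288, 1.568, 1.359]
contact_force: [1.1, 6.4, 3.2]
grip_width: 28.5
```

```bash
python3 s.py|head -1
```

```text
19.45 [ 639.54 -185.43  256.31] [1.08 6.43 3.19] [1.341 0.056 0.031] 28.5 [-0.452  0.44   1.6    0.003  1.102  0.611]
```

Emit:
apply_moves([
  [[0,0.0002,0,0,4,0,0],[0,0.0004,0,0,8,0,0],[0,0.0006,0,0,11,0,0]],
])

```text
time_s: 19.82
position: [639.6, -185.4, 255.7]
orientation: [-2.225, 1.568, 1.231]
contact_force: [1.4, 5.5, 3.2]
grip_width: 28.5
```

```bash
python3 s.py|head -1
```

```text
19.825 [ 639.63 -185.37  255.72] [1.4  5.55 3.17] [ 1.412 -0.017  0.029] 28.5 [-0.452  0.441  1.6    0.003  1.101  0.803]
```

Emit:
apply_moves([
  [[0,0.0002,0,0,4,0,0],[0,0.0004,0,0,8,0,0],[0,0.0005,0,0,10,0,0]],
])

```text
time_s: 20.2
position: [639.8, -185.4, 255.6]
orientation: [-2.23, 1.568, 1.052]
contact_force: [1.0, 6.2, 4.2]
grip_width: 28.3
```

```bash
python3 s.py|head -1
```

```text
20.2 [ 639.78 -185.36  255.62] [1.   6.19 4.22] [ 1.452 -0.05   0.161] 28.3 [-0.452  0.441  1.6    0.003  1.101  0.976]
```

Emit:
apply_moves([
  [[0,0.0001,0,0,2,0,0],[0,0.0001,0,0,2,0,0]],
])

```text
time_s: 20.45
position: [639.8, -185.4, 255.6]
orientation: [-2.256, 1.568, 0.993]
contact_force: [0.7, 6.6, 4.0]
grip_width: 28.6
```

```bash
python3 s.py|head -1
```

```text
20.45 [ 639.81 -185.38  255.62] [0.68 6.55 3.99] [ 1.531 -0.084  0.057] 28.6 [-0.452  0.441  1.599  0.004  1.1    1.01 ]
```

Emit:
apply_moves([
  [[0,0.0002,0,0,3,0,0]],
])

```text
time_s: 20.58
position: [639.9, -185.4, 255.6]
orientation: [-2.249, 1.568, 0.946]
contact_force: [0.9, 5.8, 5.9]
grip_width: 28.7
```

```bash
python3 s.py|head -1
```

```text
20.575 [ 639.88 -185.35  255.58] [0.86 5.8  5.92] [ 1.556 -0.022  0.237] 28.7 [-0.452  0.442  1.599  0.003  1.1    1.064]
```

Emit:
apply_moves([
  [[0,0,0,0,0,0,0]],
])

```text
time_s: 20.7
position: [639.9, -185.4, 255.6]
orientation: [-2.272, 1.568, 0.924]
contact_force: [0.2, 6.5, 5.5]
grip_width: 28.1
```

```bash
python3 s.py|head -1
```

```text
20.7 [ 639.87 -185.36  255.61] [0.2  6.53 5.49] [1.523 0.014 0.15 ] 28.1 [-0.452  0.441  1.599  0.004  1.1    1.063]
```

Driving torque has risen 0.03 → 0.16 → 0.24 N m, in step with the expected 0.7 N m/rad, so the screw is seated and finger-tight. Letting go.

Emit:
apply_moves([
  [[0.7,0,0,0,0,0,0],[0.7,0,0,0,0,0,0],[0.7,0,0,0,0,0,0],[0.7,0,0,0,0,0,0],[0.7,-0.02,0,0,0,0,0],[0.7,-0.05,0,0,0,0,0],[0.7,-0.09,0,0,0,0,0],[0.7,-0.13,0,0,0,0,0],[0.7,-0.16,0,0,0,0,0],[0.7,-0.16,0.05,0.02,0,0,0],[0.7,-0.16,0.1,0.04,0,0,0],[0.7,-0.16,0.15,0.06,0,0,0],[0.7,-0.16,0.15,0.06,0,0,0]],
])

```text
time_s: 22.32
position: [586.1, -342.7, 416.1]
orientation: [2.156, 1.569, -0.936]
contact_force: [-0.4, 0.9, 0.1]
grip_width: 59.9
```

```bash
python3 s.py
python3 - <<'E'
from h import *
P={}
for n in("side","top"):
    p,d=viewer.grab_frame(n); np.save(n+"6.npy",d); P[n]=p
i=np.hstack([cv2.resize(P["side"],(480,360)),cv2.resize(P["side"][240:330,255:335],(320,360),interpolation=3)]);cv2.imwrite("pics/c6.png",i[:,:,::-1])
cv2.imwrite("pics/top6.png",P["top"][:,:,::-1])
O=np.array([639.9,-185.6,0]); R=Ro.from_euler('z',12.1,degrees=True).as_matrix()
for n in("top","side"):
  for k in "46":
    dd=np.load(n+k+".npy"); X=(cloud(n,dd)-O)@R
    for nm,m in(("lug",(X[...,2]>30)&(X[...,2]<52)&(abs(X[...,0]+90)<25)&(abs(X[...,1])<15)),("knob",(X[...,2]>88)&(X[...,2]<130)&(np.hypot(X[...,0],X[...,1])<14))):
        Q=X[m&(dd>0)]
        if len(Q)>5: print(n,k,nm,len(Q),[np.round(a,1) for a in cv2.minAreaRect(Q[:,:2].astype(np.float32))],np.percentile(Q[:,2],[50,70]).round(1))
E
```

```text
22.325 [ 586.08 -342.74  416.1 ] [-0.41  0.88  0.07] [-0.011  0.056 -0.025] 59.9 [-6.960e-01  3.020e-01  1.468e+00 -1.000e-03  1.369e+00  8.260e-01]
[[ 0.0013  0.0495 -0.9988]
 [-0.0018 -0.9988 -0.0495]
 [-1.      0.0019 -0.0013]]
top 4 lug 74 [array([-90.7,   0.3]), array([29.4, 12.8]), np.float64(0.8)] [44.  44.8]
top 4 knob 114 [array([0.2, 0.4]), array([26.5, 25.7]), np.float64(89.4)] [114.6 115.9]
top 6 lug 74 [array([-90.3,  -0. ]), array([30.6, 12.6]), np.float64(1.2)] [43.6 44.6]
top 6 knob 112 [array([0.1, 0. ]), array([26. , 26.6]), np.float64(76.5)] [105.1 106.1]
side 4 lug 94 [array([-90.2,  -1.5]), array([13.6, 29.3]), np.float64(87.3)] [43.5 45.2]
side 4 knob 102 [array([-0.5, -0.1]), array([27.6, 25.1]), np.float64(86.3)] [114.6 115.6]
side 6 lug 95 [array([-89.8,  -1.1]), array([14.6, 30. ]), np.float64(89.4)] [42.9 44.9]
```

View pics/c6.png

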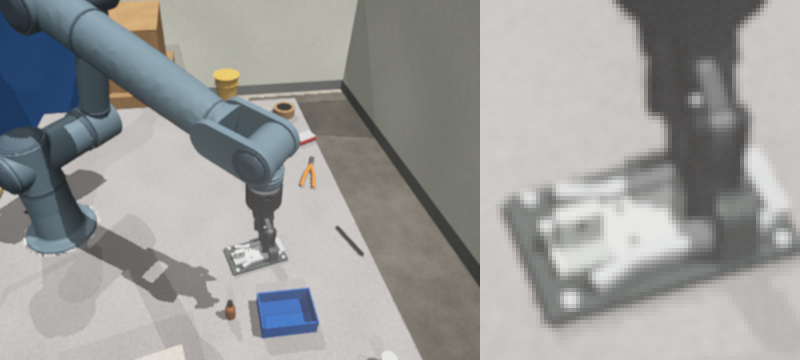

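The side picture shows bracket, bottle (230,310) and tray (287,312) in place, with the gripper well above, hiding the knob in this view only. The top camera reads the knob top at 105 mm (seated band 101–105, calibration ±2 mm) and the lug at x = −90. Handing in.

```bash
python3 -c "
from workcell import robot
print(robot.finish_job())"
```

```text
the job is handed in; nothing more can be done
None
```

The bracket is fully home under the bridge, the thumbscrew is finger-tight on it, and I handed the job in at about 22 s with the arm clear of everything.

- **Bracket:** I gripped it by the lug and slid it nose first along the bed until it met the stop with about 23 N of push, then eased off and let go. Afterwards both cameras put the lug centre at fixture x ≈ −90 mm; nominal home is −90. The top camera puts it at y ≈ 0 and the side camera at y ≈ −1 mm.
- **Thumbscrew:** I turned it clockwise about 184°. The driving torque rose from about 0.03 to 0.16, then 0.24 N m, and I stopped there and released. That is inside the 0.15–0.25 band but near its top. Readings scatter by about ±0.03 N m, and at rest it read 0.15. One rest reading between those two peaks was only 0.06 N m, which I took as friction relaxing.
- **Seated height:** the last top-camera reading put the knob top at about 105 mm, the upper edge of the 101–105 mm seated range and within calibration error. The turn count implies about 104.4 mm. The side view could not confirm it because the raised gripper hid the knob.
- **Bystanders:** nothing touched the can, bottle or tray. The bottle and tray were still in place in the last picture. The can was hidden behind the arm there, so I have no final check on it.

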